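# Nest the cups in the storage dock

## Robot

A 6-joint arm with a two-finger parallel gripper is mounted at the origin on a cart in front of the work surface, level with it; the furniture and walls round the work are solid. World frame = base frame: x ahead of the robot, y to its left, z up, the work surface at z = 0. Lengths are in m, angles in degrees, forces in N, time in s.
With the tool pointing down it reaches from about 0.25 to 0.725 m from the base axis. Payload 9.7 kg.
Tool frame: the origin (TCP) lies at the very end of the fingers, on their centre line; the grasp point (between the pads) lies grasp_offset behind it (grasp_offset is the distance from the TCP to the grasp point, in m); z points along the fingers, y is the line along which they close (so a half turn about z gives the same grasp; the last joint's range is limited). The gripper opens to 85 mm and grips with 20 to 120 N. Pads are 22 mm wide; open, the fingers measure 114 mm over their backs; the gripper's body (76 mm by 85 mm) begins 54 mm behind the grasp point. The pads swing forward as they close: fully open they stand 13 mm farther back than shut.
Start: joints at [0, 4.979, 10.078, 95.1, 0, 90], TCP at [0.55, -0, 0.231] pointing down, gripper open.
Joint ranges: [-179.16, 179.16], [-48.56, 103.87], [-65.8, 70.77], [-126.05, 130.52], [-82.76, 87.17], [-180, 180]. Speed limits (degrees/s): [127.2, 127.2, 147.25, 180, 180, 180].

## Interface

Orientations are given as [roll, pitch, yaw] about the fixed x, y, z axes, in that order (R = Rz(yaw) Ry(pitch) Rx(roll)).
In Python, from workcell import get_obs, camera, calibration, job_done, recognise, cut_out, mark_of, grasp_offset gives the robot as it stands.
- The arm moves only by the tool servo_tool, never from a script. Its argument "moves" is a list of rows, each a list of 3 entries, a list of its own where there are three numbers: the turn, a rotation vector about the tool's x, y, z in degrees, then the shift along the tool's x, y, z in m, then the opening in per cent of the stroke, from 0 (shut) to 100 (fully open). In form: [[[ax, ay, az], [x, y, z], claw], ...]. A call has 1 to 12 rows; each row shifts and turns the commanded pose from where the row before left it, along the tool's axes as they then stand; what a row does not reach is not made up. A row lasts 1/10 s, in which the tool goes at most 50 mm and 8.59 degrees, less where a joint would pass 70% of its speed; a pose out of reach is approached as far as the arm can. A call is refused whole if a number of a shift passes 0.05 or a number of a turn 8.59, either way. A call with a gripper value outside its range is refused whole. The fingers move at their own pace and stop on an object; "force" is the grip in N (left out, the last holds). Time passes only in rows, so rows that do not move let the fingers close. It gives the time, the measured TCP pose, the force, the opening and the grip force at its end, in the units of the state.
- get_obs(): the state, without advancing time (a new reading comes with each control period).
- camera(name): name is "scene" or "side" or "wrist"; returns (picture, depth): 420x560x3 uint8, red, green, blue; 420x560 float32, m along the optical axis (not along the pixel's ray), 0 where there is no reading.
- calibration(name): a dict with "camera_matrix" (3x3 intrinsics, pixels), "R" (3x3) and "t" (3): a world point X has camera coordinates R X + t. Camera axes: x right, y down, z forward; pixel columns grow to the right and rows downward; lengths in m; the calibration is good to about 2 mm. A picture is of the moment at which its call begins: read the wrist's pose just before it. calibration takes no time and is no camera call; for the wrist camera it gives the pose at the moment of the call.
- job_done(): hands the job in; it is judged then, once.
Trained networks look in the newest picture that a camera, given by its name, has taken for a name from the list of things; names that differ only in an ending like _2 or _b are one class to them, and where a whole thing is asked for, a point or a joint stands for the part that bears it (a point fixed in the world has none). Each returns a list of dicts, best first, with "score" (0 to 1); they miss things now and then, are a little off and sometimes report something else, mostly with a low value. They report only what shows in the picture. A call takes as long as a camera call. They do not tell look-alikes from the thing itself.
- recognise(name, camera): "xyz" ([x, y, z] in m, in the coordinates of the camera as it stood for that picture, good to about 4 mm: the middle of the surface that is visible of it).
- cut_out(name, camera): "mask" (420x560 bool, what is visible of it).
- mark_of(name, camera): "xyz" ([x, y, z] in m, in the coordinates of the camera as it stood for that picture, good to about 4 mm: a listed point, or the origin of a listed thing).
The state is a dict: "time": time; "q": joint angles; "qd": joint speeds; "joint_efforts": joint torques, N m; "ee_pos": TCP position; "tcp_rot": TCP orientation; "wrist_force": force on the tool from outside, world axes, zero at the start; "torque": the same for the moment, N m; "opening": finger opening in m; "grasp_force": force on a finger pad.
Only numpy, scipy, OpenCV 4.12 (cv2) and the standard library are available. Lean on these libraries where they do the work, as an engineer would, in place of code of your own. Each camera call takes 0.05 s, during which the arm holds its last target. There are 200 camera calls.

## Task

Put the three steel cups away as one nested stack, upright in the bay of the grey storage dock: the largest on the bay's floor, the middle one standing fully down inside it, and the smallest fully down inside that. Then slide the dock's keeper fully home to close the bay. Leave the bottles standing where they are.

Things in the scene. Friction and masses are not known exactly. Their poses are not given: they have to be found in the camera images.
- cup_large: Plain steel tumbler, the largest of three of the same tapered shape, open at the top: 70 mm tall, outside diameter 70 mm at the rim and 54 mm at the foot, wall 2.5 mm, mouth 65 mm wide inside. Its inner floor is raised, 28 mm above its underside, and is 55 mm across; the middle cup stands on it and then rises 28 mm above this rim. Origin: centre of the underside; z up.
- cup_medium: Plain steel tumbler, the middle one of three of the same tapered shape, open at the top: 70 mm tall, outside diameter 62 mm at the rim and 50 mm at the foot, wall 2.5 mm, mouth 57 mm wide inside. Its inner floor is raised, 28 mm above its underside, and is 49 mm across; the smallest cup stands on it and then rises 28 mm above this rim. Origin: centre of the underside; z up.
- cup_small: Plain steel tumbler, the smallest of three of the same tapered shape, open at the top: 70 mm tall, outside diameter 54 mm at the rim and 44 mm at the foot, wall 2.5 mm, mouth 49 mm wide inside. Its inner floor is raised, 28 mm above its underside, and is 42 mm across. Origin: centre of the underside; z up.
- cup_large_floor (a point): Centre of the largest cup's inner floor, 28 mm above its underside.
- cup_medium_floor (a point): Centre of the middle cup's inner floor, 28 mm above its underside.
- dock: Grey storage dock fixed to the worktop: a base plate 92 mm (x) by 200 mm (y), 6 mm thick. At its -y end a square bay, 66 mm wide inside, with a low fence on three sides (tops 22 mm above the worktop); the +y side of the bay is open and is closed by the sliding keeper. Origin: centre of the plate's underside; y runs along the keeper's track.
- bay (a point): Centre of the bay's floor, at y = -55 mm of the dock, 6 mm above the worktop. Axes as the dock's.
- keeper_bar (a joint): Travel of the keeper (an aluminium crossbar 62 mm wide with a black upright grip behind it) along the dock's -y, toward the bay: 0 m = fully open, 0.055 m = fully home against its stop, the crossbar closing the bay's open side. It stays where it is left; light friction.
- keeper_grip (a point): Centre of the top of the keeper's black grip, 64 mm above the worktop. The grip is an upright block 14 mm wide across the track (dock x), 22 mm along it, 52 mm tall. It moves with the keeper: 80 mm along the dock's +y from the bay's centre when home, 135 mm when fully open.
- bottle_media: Clear bottle with pink contents and an orange cap, 60 mm across, 116 mm tall, standing close to one of the cups. Origin: centre of its underside. Bystander.
- bottle_buffer: Clear bottle with a blue cap, 56 mm across, 102 mm tall, standing close to one of the cups. Origin: centre of its underside. Bystander.
- bottle_stain: Brown bottle with a black cap, 50 mm across, 85 mm tall, standing close to one of the cups. Origin: centre of its underside. Bystander.
Not all that is in view belongs to the job. Leave any green or red look-alike of the cup_medium alone.

How it is judged (in metres and radians):
On the way, in this order (a step that is already met when the one before it is completed fails the run):
1. the three cups stand nested, upright and let go of in the dock's bay, before the keeper is home (horizontal distance between cup_large and bay below 0.009 m and z of cup_large in the frame of bay between -0.004 and 0.004 m and horizontal distance between cup_medium and cup_large_floor below 0.007 m and distance between cup_medium and cup_large_floor below 0.008 m and horizontal distance between cup_small and cup_medium_floor below 0.007 m and distance between cup_small and cup_medium_floor below 0.008 m and angle between each of cup_large, cup_medium, cup_small's own z axis and vertical below 0.1 rad and linear speed of each of cup_large, cup_medium, cup_small below 0.02 m/s and contact force between each of cup_large, cup_medium, cup_small and the fingers below 0.1 N), for 0.2 s.
2. the keeper is slid fully home with the nest still standing in the bay (value of joint keeper_bar above 0.051 m and horizontal distance between cup_large and bay below 0.009 m and z of cup_large in the frame of bay between -0.004 and 0.004 m and horizontal distance between cup_medium and cup_large_floor below 0.007 m and distance between cup_medium and cup_large_floor below 0.008 m and horizontal distance between cup_small and cup_medium_floor below 0.007 m and distance between cup_small and cup_medium_floor below 0.008 m and angle between each of cup_large, cup_medium, cup_small's own z axis and vertical below 0.1 rad), for 0.2 s.
At the end, for the whole second after the job is handed in: Largest cup on the bay floor (within 9 mm of its centre, 4 mm in height), each smaller cup's foot within 7 mm sideways (8 mm in all) of the centre of the next larger cup's inner floor; all upright within 0.1 rad, at rest, released; keeper home (at least 51 of 55 mm) (all of step 2 and linear speed of each of cup_large, cup_medium, cup_small below 0.02 m/s and contact force between each of cup_large, cup_medium, cup_small and the fingers below 0.1 N); the robot touches nothing.
It fails at once if the orange-capped bottle is shifted more than 25 mm or tipped (distance of bottle_media from where it was at the start of the episode above 0.025 m or angle between bottle_media's own z axis and vertical above 0.3 rad).
It fails at once if the blue-capped bottle is shifted more than 25 mm or tipped (distance of bottle_buffer from where it was at the start of the episode above 0.025 m or angle between bottle_buffer's own z axis and vertical above 0.3 rad).
It fails at once if the brown bottle is shifted more than 25 mm or tipped (distance of bottle_stain from where it was at the start of the episode above 0.025 m or angle between bottle_stain's own z axis and vertical above 0.3 rad).
It also fails if it takes over 67 s, if anything falls off the work surface, if the arm or the gripper's body presses on something with over 40 N, if the wrist force passes 120 N, or if a joint passes its speed limit or range.

## Working session

There is one attempt and no reset: what is moved stays moved. The work goes in short steps, Python scripts to look and compute and a tool call to move; the robot and the scene stay as the last step left them, time stands still between calls to the robot, and variables do not carry over. Pictures are saved under pics/ and viewed, at most 10 in all, crops included, and the job is handed in when it is done.

Besides the shell and the picture viewer there is one more tool, called after ">>>" as name(argument=value, ...) on one line, values as JSON. servo_tool: Moves the arm, as the interface text tells. Its arguments: {"type":"object","properties":{"moves":{"type":"array"},"force":{"type":"number"}},"required":["moves"]}

```bash
ls; mkdir -p pics
cat > h.py <<'E'
import numpy as np, cv2
from workcell import *
def world(name,p):
    c=calibration(name); return np.array(c["R"]).T@(np.array(p)-np.array(c["t"]))
def snap(name,fn=None):
    im,d=camera(name)
    if fn: cv2.imwrite("pics/"+fn,im[:,:,::-1])
    return im,d
def pix(name,X):
    c=calibration(name); v=np.array(c["camera_matrix"])@(np.array(c["R"])@np.array(X)+np.array(c["t"])); return (v[:2]/v[2]).round().astype(int)
def cloud(name,d):
    c=calibration(name);K=np.array(c["camera_matrix"]);v,u=np.mgrid[:d.shape[0],:d.shape[1]]
    P=np.stack([(u-K[0,2])/K[0,0]*d,(v-K[1,2])/K[1,1]*d,d],-1)
    return (P-np.array(c["t"]))@np.array(c["R"])
E
python3 - <<'E'
from h import *
print(get_obs(),grasp_offset)
ims=[]
for n in("scene","side"):
    im,d=snap(n,n+"0.png")
    print(n,"cam at",world(n,[0,0,0]).round(3))
    for t in["cup_large","cup_medium","cup_small","dock","bay","keeper_grip","bottle_media","bottle_buffer","bottle_stain"]:
        for r in mark_of(t,n)[:4]:
            w=world(n,r["xyz"]); print(t,round(r["score"],2),w.round(3),pix(n,w))
E
```

```text
pics
{'time': 0.0, 'q': array([-1.54876642e-03,  5.00970680e+00,  1.00344176e+01,  9.51012174e+01,
        1.21001995e-03,  8.99990095e+01]), 'qd': array([ 0.02173129, -0.10641412, -0.03750138, -0.06906673, -0.04158209,
        0.0407272 ]), 'joint_efforts': array([ 7.68234549e-04, -5.20392072e+01,  4.64802504e+01,  1.63646933e-02,
        2.23589603e-05, -6.77332673e-05]), 'ee_pos': array([ 5.49756215e-01, -8.84163339e-06,  2.30596129e-01]), 'tcp_rot': array([-1.79923493e+02, -1.21134147e-03,  8.99994401e+01]), 'wrist_force': array([-0.16953749, -0.23038136,  0.52335553]), 'torque': array([-0.03917211,  0.00978791,  0.01117931]), 'grasp_force': 0.0, 'opening': 0.08583644282889698} 0.0187
scene cam at [ 0.125 -0.696  0.971]
cup_large 0.89 [ 0.449  0.155 -0.002] [189 172]
cup_large 0.39 [ 0.6   -0.029  0.029] [278 183]
cup_medium 0.89 [ 0.668 -0.374 -0.006] [393 275]
cup_medium 0.79 [ 0.601 -0.029 -0.001] [278 190]
cup_medium 0.77 [ 0.551 -0.277 -0.003] [325 270]
cup_medium 0.74 [ 0.613 -0.144 -0.002] [310 218]
cup_small 0.61 [ 0.475 -0.345 -0.003] [316 311]
dock 0.7 [ 0.464 -0.095  0
[... 206 characters left out ...]
bottle_buffer 0.89 [0.614 0.043 0.001] [266 170]
bottle_stain 0.77 [ 0.552 -0.374 -0.003] [353 302]
side cam at [0.496 0.68  0.399]
cup_large 0.62 [ 0.447  0.157 -0.001] [329 320]
cup_medium 0.94 [ 0.596 -0.026  0.   ] [251 259]
cup_medium 0.8 [ 0.608 -0.141 -0.002] [253 235]
cup_medium 0.73 [ 0.551 -0.283  0.001] [281 212]
cup_medium 0.72 [ 0.669 -0.377  0.001] [242 197]
cup_small 0.83 [ 0.468 -0.345 -0.003] [313 206]
cup_small 0.51 [ 0.466 -0.153  0.006] [314 232]
cup_small 0.46 [0.448 0.154 0.026] [329 305]
dock 0.61 [ 0.466 -0.096  0.003] [314 245]
bay 0.79 [ 0.467 -0.152  0.003] [314 234]
keeper_grip 0.67 [ 0.454 -0.029  0.063] [323 233]
bottle_media 0.6 [ 0.526  0.148 -0.002] [280 315]
```

View pics/scene0.png

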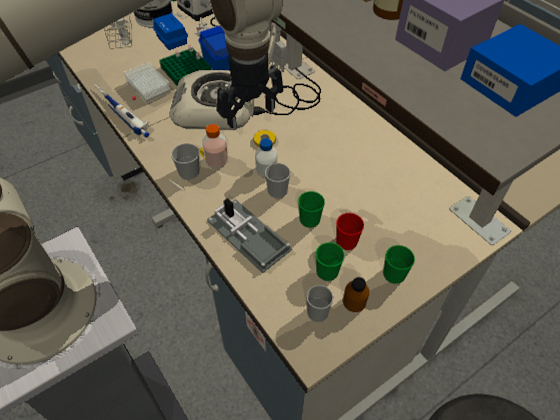

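View pics/side0.png

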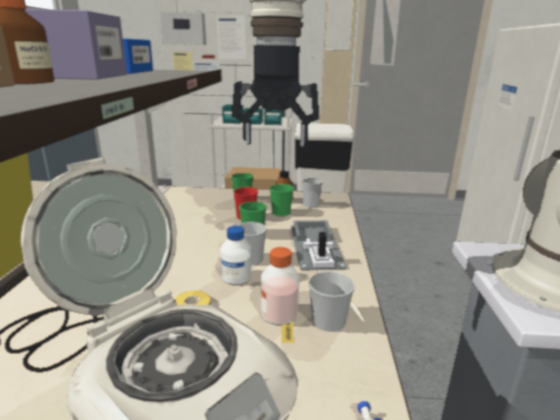

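The three steel cups in the scene view are at (187,162) large, (278,181) medium and (319,303) small. Look-alikes for the medium cup are green at (311,209), (329,262) and (398,264), and red at (349,231). I pick the grey one at (278,181), next to the blue-capped bottle. Next I fit the rims and dock from depth in both views.

```bash
cat >> h.py <<'E'
from scipy.optimize import least_squares
def rim(P,c,r,h=.07,zt=.004):
    "circle fit of known rim radius to the top band near c"
    Q=P.reshape(-1,3); Q=Q[np.isfinite(Q).all(1)]
    m=(np.hypot(*(Q[:,:2]-c).T)<r+.02)&(Q[:,2]>h-zt-.002)&(Q[:,2]<h+zt)
    Q=Q[m]
    f=lambda p:np.hypot(Q[:,0]-p[0],Q[:,1]-p[1])-(r-.00125)
    s=least_squares(f,c,loss="soft_l1",f_scale=.002)
    return s.x.round(4),len(Q),round(float(np.std(f(s.x))),4),np.percentile(Q[:,2],[50,98]).round(4)
E
python3 - <<'E'
from h import *
W={}
crops=[]
for n in("scene","side"):
    im,d=snap(n); P=cloud(n,d); P[d==0]=np.nan
    for nm,c,r in(("L",(.448,.156),.035),("M",(.598,-.028),.031),("S",(.472,-.345),.027)):
        try: print(n,nm,*rim(P,np.array(c),r))
        except Exception as e: print(n,nm,e)
        Q=P[np.hypot(P[...,0]-c[0],P[...,1]-c[1])<r]; print("  zmax",np.nanpercentile(Q[:,2],[90,99]).round(4))
    q=(abs(P[...,0]-.46)<.09)&(abs(P[...,1]+.095)<.14)
    g=q&(P[...,2]>.045)&(P[...,2]<.07)&(np.hypot(P[...,0]-.456,P[...,1]+.03)<.03); G=P[g]; print("grip",len(G),G.mean(0).round(4),G.min(0).round(4),G.max(0).round(4))
    for lo,hi in((.003,.009),(.017,.027)):
        A=P[q&(P[...,2]>lo)&(P[...,2]<hi)][:,:2]
        print(n,lo,len(A),cv2.minAreaRect((A*1000).astype(np.float32)))
    for t in("bottle_media","bottle_buffer","bottle_stain"):
        for r in mark_of(t,n)[:1]: print(t,r["score"],world(n,r["xyz"]).round(3))
    if n=="scene":
        a=cv2.resize(im[130:210,150:310],(640,320),interpolation=2);b=cv2.resize(im[210:290,200:360],(640,320)[:2],interpolation=2)
        cv2.imwrite("pics/crop1.png",np.vstack([a,b])[:600,:,::-1])
E
```

```text
scene L [0.4494 0.1558] 148 0.0052 [0.0674 0.0723]
  zmax [0.0644 0.0705]
scene M [ 0.598  -0.0283] 135 0.0061 [0.0678 0.0721]
  zmax [0.495  0.5202]
scene S [ 0.4734 -0.3486] 145 0.001 [0.0681 0.0722]
  zmax [0.065  0.0701]
grip 84 [ 0.4543 -0.0351  0.0582] [ 0.4469 -0.044   0.0455] [ 0.4639 -0.0212  0.066 ]
scene 0.003 1714 ((458.7576599121094, -93.90937805175781), (275.03326416015625, 173.62380981445312), 89.67899322509766)
scene 0.017 478 ((465.7506103515625, -98.63742065429688), (82.04383850097656, 198.4795684814453), 6.738373756408691)
bottle_media 0.78 [0.524 0.148 0.001]
bottle_buffer 0.42 [ 0.465 -0.098 -0.002]
bottle_stain 0.7 [ 0.554 -0.372 -0.006]
side L [0.4488 0.1584] 371 0.0042 [0.0674 0.0716]
  zmax [0.0644 0.0691]
side M [ 0.5982 -0.0258] 142 0.0012 [0.0671 0.0696]
  zmax [0.2522 0.3444]
side S [ 0.4739 -0.3458] 71 0.0017 [0.0671 0.0693]
  zmax [0.0649 0.069 ]
grip 95 [ 0.4559 -0.0242  0.0561] [ 0.4473 -0.0381  0.0454] [ 0.4631 -0.0177  0.0639]
side 0.003 1062 ((464.7184753417969, -93.28192138671875), (91.60851287841797, 196.12179565429688), 7.842019557952881)
side 0.017 290 ((464.1735534667969, -95.38079071044922), (80.29240417480469, 195.69192504882812), 8.654925346374512)
bottle_media 0.65 [ 0.524  0.148 -0.002]
bottle_buffer 0.56 [ 0.613  0.045 -0.   ]
```

View pics/crop1.png

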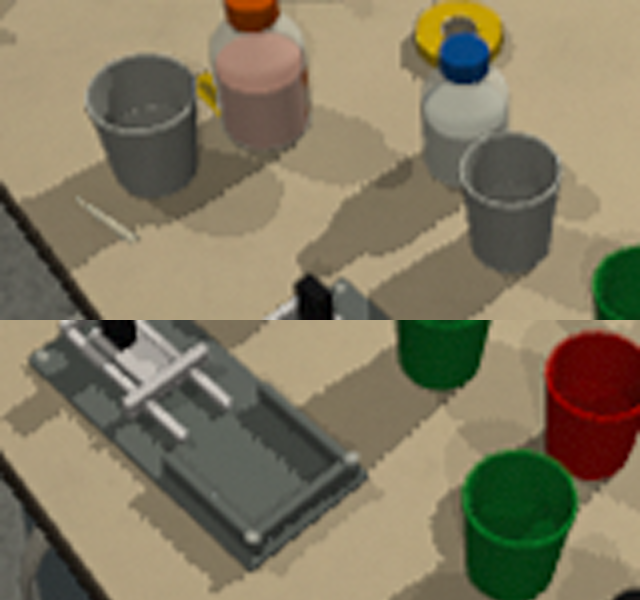

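The crop confirms it: grey large cup beside the orange-capped bottle, grey medium beside the blue-capped one, and the empty bay. I'll turn the tool to world axes (yaw 0) and look at the bay from above.

>>> servo_tool(moves=[[[0,0,8.5],[0,0,0],100],[[0,0,8.5],[0,0,0],100],[[0,0,8.5],[0,0,0],100],[[0,0,8.5],[0,0,0],100],[[0,0,8.5],[0,0,0],100],[[0,0,8.5],[0,0,0],100],[[0,0,8.5],[0,0,0],100],[[0,0,8.5],[0,0,0],100],[[0,0,8.5],[0,0,0],100],[[0,0,8.5],[0,0,0],100],[[0,0,5],[0,0,0],100],[[0,0,0],[-0.03,0.04,0],100]])

```text
time: 2.6
ee_pos: [0.5215, -0.0379, 0.2298]
tcp_rot: [-179.9, 0.1, 0.3]
wrist_force: [-1.0, -1.2, 0.5]
opening: 0.0853
grasp_force: 0.0
```

>>> servo_tool(moves=[[[0,0,0],[-0.03,0.04,0],100],[[0,0,0],[-0.02,0.02,0],100],[[0,0,0],[0,0,0],100],[[0,0,0],[0,0,0],100]])

```text
time: 3.0
ee_pos: [0.47, -0.1003, 0.2316]
tcp_rot: [180.0, -0.1, -0.1]
wrist_force: [0.6, -0.6, -0.6]
opening: 0.086
grasp_force: 0.0
```

Run:
```python
from h import *
o=get_obs();print(o["time"],o["ee_pos"],o["tcp_rot"],o["q"])
im,d=snap("wrist","w1.png");P=cloud("wrist",d);P[d==0]=np.nan
print(world("wrist",[0,0,0]),calibration("wrist")["R"])
for t in("bay","dock","keeper_grip"):
  for r in mark_of(t,"wrist")[:1]: print(t,r["score"],world("wrist",r["xyz"]).round(4))
np.save("w1.npy",P)
q=(abs(P[...,0]-.465)<.09)&(abs(P[...,1]+.095)<.14)
for lo,hi in((.003,.009),(.017,.027)):
  A=P[q&(P[...,2]>lo)&(P[...,2]<hi)][:,:2];print(lo,len(A),cv2.minAreaRect((A*1000).astype(np.float32)))
```

```text
3.0 [ 0.46997135 -0.10033025  0.23162794] [ 1.79997894e+02 -5.67634042e-02 -7.96631901e-02] [-1.20564659e+01 -4.55765470e+00  5.51348110e-01  9.50530379e+01
  9.71869927e-03  1.68023203e+02]
[ 0.5545097  -0.10052027  0.3734336 ] [[ 2.00689221e-04 -9.99996242e-01 -2.73401100e-03]
 [-9.45899970e-01 -1.07690389e-03  3.24456602e-01]
 [-3.24458327e-01  2.52098598e-03 -9.45896632e-01]]
bay 0.83 [ 0.4783 -0.1496  0.0084]
dock 0.73 [ 0.4626 -0.0961 -0.0024]
keeper_grip 0.75 [ 0.4567 -0.0263  0.0633]
0.003 7307 ((466.84832763671875, -96.67268371582031), (91.97097778320312, 199.68228149414062), 7.928147315979004)
0.017 1611 ((465.7720642089844, -96.08927154541016), (82.11978149414062, 196.649658203125), 8.603392601013184)
```

View pics/w1.png

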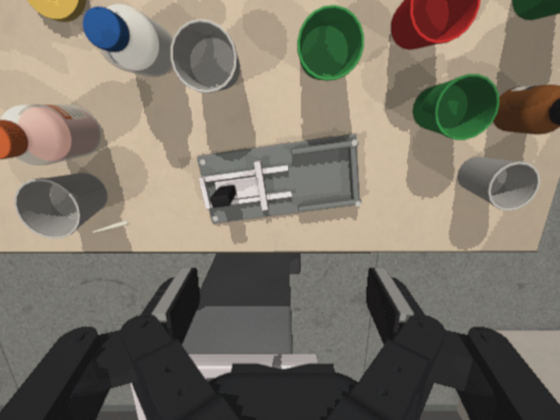

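>>> servo_tool(moves=[[[0,0,-8.5],[0,0,0],100],[[0,0,-8.5],[0,0,0],100],[[0,0,-8.5],[0,0,0],100],[[0,0,-2.5],[0,0,0],100],[[0,0,0],[0.017,-0.0395,0.005],100],[[0,0,0],[0.017,-0.0395,0.01],100],[[0,0,0],[0.017,-0.0395,0.01],100],[[0,0,0],[0.017,-0.0395,0.01],100],[[0,0,0],[0.017,-0.0395,0.01],100],[[0,0,0],[0.017,-0.0395,0.01],100],[[0,0,0],[0,0,0],100]])

```text
time: 4.3
ee_pos: [0.4476, 0.1617, 0.1745]
tcp_rot: [-179.9, 0.1, 28.4]
wrist_force: [0.4, -1.2, -0.1]
opening: 0.0854
grasp_force: 0.0
```

```bash
cat >> h.py <<'E'
def toolshift(goal):
    o=get_obs(); from scipy.spatial.transform import Rotation as R
    Rm=R.from_euler("xyz",o["tcp_rot"],degrees=True).as_matrix(); return (Rm.T@(np.array(goal)-o["ee_pos"])).round(4)
E
python3 - <<'E'
from h import *
P=np.load("w1.npy")
for nm,c,r in(("L",(.449,.157),.035),("M",(.598,-.028),.031),("S",(.4737,-.347),.027)): print("w1",nm,*rim(P,np.array(c),r))
o=get_obs();print(o["time"],o["ee_pos"],o["tcp_rot"],o["q"])
im,d=snap("wrist","w2.png");P=cloud("wrist",d);P[d==0]=np.nan
print(*rim(P,np.array((.449,.157)),.035))
print(toolshift([.449,.157,.040]))
E
```

```text
w1 L [0.4504 0.1569] 920 0.0023 [0.0685 0.071 ]
w1 M [ 0.5995 -0.0266] 872 0.0027 [0.0687 0.0706]
w1 S [ 0.4761 -0.3457] 621 0.0008 [0.0675 0.0694]
4.3 [0.44758052 0.16172041 0.17445146] [-1.79921733e+02  1.25412703e-01  2.83518155e+01] [ 1.98306465e+01 -5.80588566e+00 -6.94213704e+00  8.89993740e+01
  5.88196618e-02  1.71478847e+02]
[0.4512 0.1562] 1025 0.0024 [0.0691 0.0712]
[-0.0002  0.003   0.1352]
```

>>> servo_tool(moves=[[[0,0,0],[0.001,0.0005,0.03],100],[[0,0,0],[0,0,0.04],100],[[0,0,0],[0,0,0.03],100],[[0,0,0],[0,0,0.02],100],[[0,0,0],[0,0,0.014],100],[[0,0,0],[0,0,0],100],[[0,0,0],[0,0,0],100]])

```text
time: 5.05
ee_pos: [0.4504, 0.1571, 0.0431]
tcp_rot: [180.0, -0.0, 28.0]
wrist_force: [-0.1, 0.4, 0.7]
opening: 0.0857
grasp_force: 0.0
```

>>> servo_tool(moves=[[[0,0,0],[0,0,0],0],[[0,0,0],[0,0,0],0],[[0,0,0],[0,0,0],0],[[0,0,0],[0,0,0],0],[[0,0,0],[0,0,0],0],[[0,0,0],[0,0,0],0]], force=30)

```text
time: 5.65
ee_pos: [0.4509, 0.1575, 0.044]
tcp_rot: [180.0, -0.2, 28.0]
wrist_force: [-0.9, 0.8, 5.9]
opening: 0.0668
grasp_force: 33.0
```

Run:
```python
from h import *
o=get_obs();print(o["time"],o["ee_pos"],o["tcp_rot"],o["opening"],o["grasp_force"],o["wrist_force"])
for n in("scene","side"):
    im,d=snap(n);P=cloud(n,d);P[d==0]=np.nan
    Q=P[(np.hypot(P[...,0]-.45,P[...,1]-.157)<.07)]
    if n=="side":
        p=pix(n,[.45,.157,.06]);cv2.imwrite("pics/s2.png",cv2.resize(im[max(p[1]-80,0):p[1]+70,p[0]-90:p[0]+90],(720,600))[:,:,::-1])
```

```text
5.65 [0.45086386 0.15754382 0.04403029] [ 1.79974062e+02 -1.60099148e-01  2.80060355e+01] 0.06675217683592352 33.02828534448054 [-0.87820583  0.83974658  5.89215987]
```

View pics/s2.png

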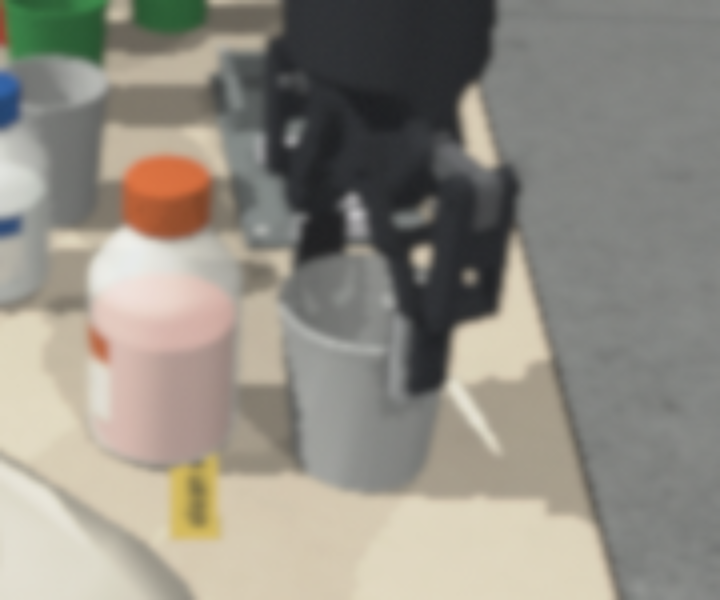

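>>> servo_tool(moves=[[[0,0,0],[0,0,-0.015],0],[[0,0,0],[0,0,-0.04],0],[[0,0,0],[0,0,-0.04],0],[[0,0,0],[-0.0177,0.0403,0],0],[[0,0,0],[-0.0177,0.0403,0],0],[[0,0,0],[-0.0177,0.0403,0],0],[[0,0,0],[-0.0177,0.0403,0],0],[[0,0,0],[-0.0177,0.0403,0],0],[[0,0,0],[-0.0177,0.0403,0],0],[[0,0,0],[-0.0175,0.04,0],0],[[0,0,0],[0,0,0.02],0],[[0,0,0],[0,0,0.02],0]])

```text
time: 6.95
ee_pos: [0.4734, -0.1514, 0.0984]
tcp_rot: [179.9, -0.1, 27.8]
wrist_force: [-0.7, 0.8, -1.6]
opening: 0.0673
grasp_force: 34.8
```

>>> servo_tool(moves=[[[0,0,0],[0,0,0],0],[[0,0,0],[0,0,0],0]])

```text
time: 7.15
ee_pos: [0.473, -0.1497, 0.0984]
tcp_rot: [180.0, -0.0, 28.0]
wrist_force: [0.1, -0.3, -1.0]
opening: 0.0673
grasp_force: 34.9
```

Run:
```python
from h import *
o=get_obs();print(o["time"],o["ee_pos"],o["tcp_rot"],o["opening"],o["grasp_force"],o["wrist_force"])
t=[]
for n in("scene","side","wrist"):
    im,d=snap(n);P=cloud(n,d);P[d==0]=np.nan
    h=o["ee_pos"][2]+.026
    try: print(n,*rim(P,o["ee_pos"][:2],.035,h))
    except Exception as e: print(e)
    p=pix(n,[.473,-.15,.05]);k=60;t.append(cv2.resize(im[max(p[1]-k,0):p[1]+k,max(p[0]-k,0):p[0]+k],(260,260)))
cv2.imwrite("pics/c3.png",np.hstack(t)[:,:,::-1])
```

```text
7.15 [ 0.47304864 -0.14965263  0.09838464] [ 1.79987260e+02 -1.10162376e-02  2.80082523e+01] 0.06734449914266263 34.85118537704693 [ 0.06616202 -0.27922708 -0.98090369]
scene [ 0.4721 -0.1527] 171 0.0041 [0.1225 0.128 ]
side [ 0.471  -0.1481] 179 0.0044 [0.1225 0.1272]
wrist [ 0.4741 -0.15  ] 4794 0.0032 [0.1233 0.1276]
```

View pics/c3.png

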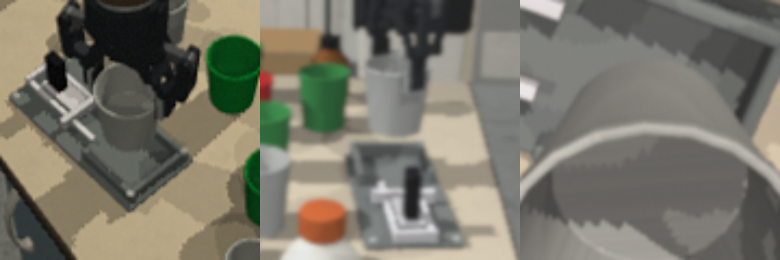

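The cup is held upright over the bay and centred to about 1 mm, so I'm lowering it.

>>> servo_tool(moves=[[[0,0,0],[0.0003,0.0008,0.015],0],[[0,0,0],[0,0,0.015],0],[[0,0,0],[0,0,0.01],0],[[0,0,0],[0,0,0.006],0],[[0,0,0],[0,0,0.002],0],[[0,0,0],[0,0,0],0],[[0,0,0],[0,0,0],0]])

```text
time: 8.0
ee_pos: [0.4735, -0.1499, 0.0499]
tcp_rot: [-180.0, -0.0, 28.0]
wrist_force: [-3.4, 2.6, 8.4]
opening: 0.0671
grasp_force: 35.8
```

>>> servo_tool(moves=[[[0,0,0],[0,0,0],100],[[0,0,0],[0,0,0],100],[[0,0,0],[0,0,0],100],[[0,0,0],[0,0,0],100],[[0,0,0],[0,0,-0.03],100],[[0,0,0],[0,0,-0.05],100],[[0,0,0],[0,0,-0.05],100],[[0,0,0],[0,0,0],100],[[0,0,0],[0,0,0],100]])

```text
time: 8.9
ee_pos: [0.4743, -0.1505, 0.1804]
tcp_rot: [179.9, -0.1, 28.0]
wrist_force: [-0.9, 1.0, -1.1]
opening: 0.0856
grasp_force: 0.0
```

Run:
```python
from h import *
o=get_obs();print(o["time"],o["ee_pos"],o["tcp_rot"],o["opening"])
for n in("scene","side","wrist"):
    im,d=snap(n,n+"4.png");P=cloud(n,d);P[d==0]=np.nan
    print(n,*rim(P,np.array([.473,-.15]),.035,.076))
    for nm,c,r in(("M",(.5985,-.027),.031),("S",(.475,-.346),.027)):
      try:print(n,nm,*rim(P,np.array(c),r))
      except Exception as e:print("-")
    if n=="wrist":
      q=(abs(P[...,0]-.465)<.07)&(abs(P[...,1]+.095)<.13)
      for lo,hi in((.003,.009),(.017,.026)):
        A=P[q&(P[...,2]>lo)&(P[...,2]<hi)][:,:2];print(lo,len(A),cv2.minAreaRect((A*1000).astype(np.float32)))
```

```text
8.9 [ 0.4743288  -0.15050665  0.18040061] [ 1.79896926e+02 -9.94099502e-02  2.79996966e+01] 0.08563975128289379
scene [ 0.4715 -0.1518] 165 0.0012 [0.0737 0.0778]
scene M [ 0.5999 -0.0322] 8 0.0008 [0.0681 0.0724]
scene S [ 0.4732 -0.3488] 156 0.0011 [0.0683 0.0722]
side [ 0.4714 -0.1491] 147 0.0012 [0.073  0.0754]
side M [ 0.5982 -0.0259] 138 0.0011 [0.0673 0.0695]
side S [ 0.4736 -0.3462] 76 0.0016 [0.0667 0.0693]
wrist [ 0.4732 -0.1497] 917 0.0008 [0.0743 0.076 ]
wrist M [ 0.5995 -0.027 ] 482 0.0009 [0.0688 0.0706]
wrist S [ 0.4753 -0.346 ] 645 0.0008 [0.0675 0.0692]
0.003 7319 ((466.2394714355469, -96.98744201660156), (91.72774505615234, 199.75164794921875), 7.8705363273620605)
0.017 1488 ((467.3768005371094, -95.7746353149414), (81.56885528564453, 196.17982482910156), 7.026072978973389)
```

View pics/wrist4.png

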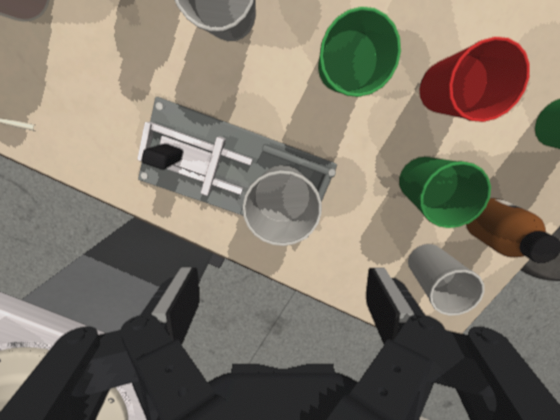

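The large cup stands in the bay, centred, with its rim at 76 mm (seen at pixel 282,207). Next is the grey medium cup.

>>> servo_tool(moves=[[[0,0,-8.5],[0,0,0],100],[[0,0,-8.5],[0,0,0],100],[[0,0,-8.5],[0,0,0],100],[[0,0,-8.5],[0,0,0],100],[[0,0,-8.5],[0,0,0],100],[[0,0,-8.5],[0,0,0],100],[[0,0,-8.5],[0,0,0],100],[[0,0,-8.5],[0,0,0],100],[[0,0,0],[0.0273,0.0344,0],100],[[0,0,0],[0.0273,0.0344,0],100],[[0,0,0],[0.0273,0.0344,0],100],[[0,0,0],[0.0273,0.0344,0],100]])

```text
time: 10.25
ee_pos: [0.5995, -0.0259, 0.1776]
tcp_rot: [-179.9, -0.0, 96.0]
wrist_force: [-0.3, -0.9, 0.8]
opening: 0.0854
grasp_force: 0.0
```

>>> servo_tool(moves=[[[0,0,0],[0,0,0],100],[[0,0,0],[0,0,0],100],[[0,0,0],[0,0,0],100]])

```text
time: 10.55
ee_pos: [0.5982, -0.0278, 0.1785]
tcp_rot: [-179.9, -0.0, 96.0]
wrist_force: [0.3, 0.0, -0.0]
opening: 0.0855
grasp_force: 0.0
```

Run:
```python
from h import *
o=get_obs();print(o["time"],o["ee_pos"],o["tcp_rot"])
im,d=snap("wrist");P=cloud("wrist",d);P[d==0]=np.nan
print("M",*rim(P,np.array([.599,-.027]),.031))
Q=P[(abs(P[...,2]-.085)<.02)&(np.hypot(P[...,0]-.61,P[...,1]-.045)<.05)];print("bottle",len(Q),Q.min(0),Q.max(0))
print(toolshift([.599,-.0268,.044]))
```

```text
10.55 [ 0.59823553 -0.02777967  0.17849676] [-1.79903573e+02 -4.25729713e-03  9.59817272e+01]
M [ 0.5996 -0.0256] 837 0.004 [0.0689 0.0708]
bottle 3493 [ 0.58655668 -0.00414919  0.06500651] [0.64306195 0.0734006  0.10397912]
[0.0012 0.001  0.1349]
```

>>> servo_tool(moves=[[[0,0,0],[0.0005,0,0.03],100],[[0,0,0],[0,0,0.04],100],[[0,0,0],[0,0,0.03],100],[[0,0,0],[0,0,0.02],100],[[0,0,0],[0,0,0.015],100],[[0,0,0],[0,0,0],100],[[0,0,0],[0,0,0],0],[[0,0,0],[0,0,0],0],[[0,0,0],[0,0,0],0],[[0,0,0],[0,0,0],0],[[0,0,0],[0,0,0],0],[[0,0,0],[0,0,0],0]], force=30)

```text
time: 11.8
ee_pos: [0.5998, -0.027, 0.0464]
tcp_rot: [179.9, 0.0, 96.0]
wrist_force: [-2.8, -1.3, 6.2]
opening: 0.0594
grasp_force: 32.3
```

>>> servo_tool(moves=[[[0,0,0],[0,0,0],0],[[0,0,0],[0,0,0],0]])

```text
time: 12.0
ee_pos: [0.5998, -0.027, 0.0464]
tcp_rot: [179.9, 0.0, 96.0]
wrist_force: [-3.0, -0.9, 6.6]
opening: 0.0592
grasp_force: 32.3
```

>>> servo_tool(moves=[[[0,0,0],[0,0,-0.015],0],[[0,0,0],[0,0,-0.045],0],[[0,0,0],[0,0,-0.05],0],[[0,0,0],[-0.027,-0.0346,0],0],[[0,0,0],[-0.027,-0.0346,0],0],[[0,0,0],[-0.027,-0.0346,0],0],[[0,0,0],[-0.028,-0.0346,0],0],[[0,0,0],[0,0,0],0],[[0,0,0],[0,0,0],0],[[0,0,0],[0,0,0],0]])

```text
time: 13.0
ee_pos: [0.4735, -0.1493, 0.155]
tcp_rot: [179.9, 0.0, 96.0]
wrist_force: [0.5, -0.3, -2.5]
opening: 0.0594
grasp_force: 33.7
```

Run:
```python
from h import *
o=get_obs();print(o["time"],o["ee_pos"],o["tcp_rot"],o["opening"],o["grasp_force"])
h=o["ee_pos"][2]+.025
for n in("scene","side","wrist"):
    im,d=snap(n);P=cloud(n,d);P[d==0]=np.nan
    for c,r,z in((o["ee_pos"][:2],.031,h),(np.array([.4732,-.1497]),.035,.076)):
      try:print(n,*rim(P,c,r,z))
      except Exception as e:print("-")
print(toolshift([.4732,-.1497,.080]))
```

```text
13.0 [ 0.47346305 -0.14932547  0.15504495] [1.79932758e+02 1.06838615e-02 9.60186898e+01] 0.05935132520810194 33.71179237088654
scene [ 0.4723 -0.1511] 146 0.0041 [0.1779 0.1833]
scene [ 0.4716 -0.1513] 108 0.0011 [0.0739 0.0779]
side [ 0.4729 -0.1474] 161 0.0046 [0.1764 0.1837]
side [ 0.4715 -0.1489] 149 0.0014 [0.073  0.0754]
wrist [ 0.4737 -0.1478] 3356 0.0035 [0.177  0.1834]
wrist [ 0.4725 -0.1497] 622 0.0009 [0.0745 0.0761]
[-0.0008 -0.0003  0.0743]
```

>>> servo_tool(moves=[[[0,0,0],[-0.001,-0.001,0.03],0],[[0,0,0],[0,0,0.02],0],[[0,0,0],[0,0,0.012],0],[[0,0,0],[0,0,0.008],0],[[0,0,0],[0,0,0.004],0],[[0,0,0],[0,0,0.002],0],[[0,0,0],[0,0,0],0]])

```text
time: 13.85
ee_pos: [0.4724, -0.151, 0.0804]
tcp_rot: [179.9, 0.1, 96.0]
wrist_force: [-5.0, -0.6, 7.7]
opening: 0.0591
grasp_force: 34.5
```

>>> servo_tool(moves=[[[0,0,0],[0,0,0],100],[[0,0,0],[0,0,0],100],[[0,0,0],[0,0,0],100],[[0,0,0],[0,0,0],100],[[0,0,0],[0,0,-0.03],100],[[0,0,0],[0,0,-0.05],100],[[0,0,0],[0,0,-0.03],100],[[0,0,0],[0,0,0],100],[[0,0,0],[0,0,0],100]])

```text
time: 14.75
ee_pos: [0.4722, -0.1509, 0.1887]
tcp_rot: [179.9, 0.0, 96.0]
wrist_force: [0.0, 0.3, -1.3]
opening: 0.0856
grasp_force: 0.0
```

Run:
```python
from h import *
o=get_obs();print(o["time"],o["ee_pos"],o["tcp_rot"],o["opening"])
for n in("scene","side","wrist"):
    im,d=snap(n);P=cloud(n,d);P[d==0]=np.nan
    for c,r,z in((np.array([.473,-.15]),.031,.104),(np.array([.473,-.15]),.035,.076),(np.array([.475,-.346]),.027,.07)):
      try:print(n,*rim(P,c,r,z))
      except Exception as e:print("-")
```

```text
14.75 [ 0.47222257 -0.15087611  0.18868022] [1.79940921e+02 2.70480297e-02 9.60018794e+01] 0.08562677928908077
scene [ 0.471  -0.1524] 151 0.0012 [0.1015 0.1063]
scene [ 0.4713 -0.1523] 211 0.0033 [0.0746 0.0796]
scene [ 0.4733 -0.3487] 151 0.0011 [0.0683 0.0714]
side [ 0.4711 -0.1497] 138 0.0012 [0.1008 0.1032]
side [ 0.4718 -0.1541] 172 0.0037 [0.0742 0.0798]
side [ 0.4739 -0.3464] 76 0.0016 [0.0669 0.0691]
wrist [ 0.472  -0.1495] 936 0.0008 [0.1024 0.1042]
wrist [ 0.4721 -0.1461] 830 0.0025 [0.0747 0.0796]
wrist [ 0.4746 -0.3458] 236 0.0008 [0.0676 0.0692]
```

The medium cup is fully nested: its rim is at 104 mm and centred within 1 mm. Next is the small cup.

>>> servo_tool(moves=[[[0,0,8.5],[0,0,0],100],[[0,0,8.5],[0,0,0],100],[[0,0,8.5],[0,0,0],100],[[0,0,8.5],[0,0,0],100],[[0,0,8.5],[0,0,0],100],[[0,0,8.5],[0,0,0],100],[[0,0,8.5],[0,0,0],100],[[0,0,8.5],[0,0,0],100],[[0,0,0],[-0.0223,0.0435,0],100],[[0,0,0],[-0.0223,0.0435,0],100],[[0,0,0],[-0.0223,0.0435,0],100],[[0,0,0],[-0.0223,0.0435,0],100]])

```text
time: 16.1
ee_pos: [0.4742, -0.3478, 0.187]
tcp_rot: [-179.9, 0.0, 28.0]
wrist_force: [1.8, -0.7, 0.0]
opening: 0.0853
grasp_force: 0.0
```

>>> servo_tool(moves=[[[0,0,0],[0,0,0],100],[[0,0,0],[0,0,0],100],[[0,0,0],[0,0,0],100]])

```text
time: 16.4
ee_pos: [0.4746, -0.3455, 0.1876]
tcp_rot: [-179.9, 0.0, 28.0]
wrist_force: [0.2, -0.0, 0.0]
opening: 0.0854
grasp_force: 0.0
```

Run:
```python
from h import *
o=get_obs();print(o["time"],o["ee_pos"],o["tcp_rot"])
im,d=snap("wrist");P=cloud("wrist",d);P[d==0]=np.nan
print("S",*rim(P,np.array([.475,-.3465]),.027))
print(toolshift([.475,-.3465,.044]))
```

```text
16.4 [ 0.47456322 -0.34546297  0.18757224] [-1.79917670e+02  2.88933582e-02  2.80189251e+01]
S [ 0.476  -0.3465] 635 0.0009 [0.0691 0.0707]
[-0.0004  0.0014  0.144 ]
```

>>> servo_tool(moves=[[[0,0,0],[0.0005,0.0012,0.03],100],[[0,0,0],[0,0,0.045],100],[[0,0,0],[0,0,0.033],100],[[0,0,0],[0,0,0.02],100],[[0,0,0],[0,0,0.015],100],[[0,0,0],[0,0,0],100],[[0,0,0],[0,0,0],0],[[0,0,0],[0,0,0],0],[[0,0,0],[0,0,0],0],[[0,0,0],[0,0,0],0],[[0,0,0],[0,0,0],0],[[0,0,0],[0,0,0],0]], force=30)

```text
time: 17.65
ee_pos: [0.4765, -0.3475, 0.0473]
tcp_rot: [179.9, -0.1, 28.0]
wrist_force: [-0.6, 1.9, 6.2]
opening: 0.0517
grasp_force: 30.7
```

>>> servo_tool(moves=[[[0,0,0],[0,0,0],0],[[0,0,0],[0,0,0],0],[[0,0,0],[0,0,0],0]])

```text
time: 17.95
ee_pos: [0.4765, -0.3475, 0.0473]
tcp_rot: [179.9, -0.1, 28.0]
wrist_force: [-1.5, 1.4, 5.9]
opening: 0.0522
grasp_force: 30.7
```

>>> servo_tool(moves=[[[0,0,0],[0,0,-0.015],0],[[0,0,0],[0,0,-0.045],0],[[0,0,0],[0,0,-0.05],0],[[0,0,0],[0,0,-0.03],0],[[0,0,0],[0.0222,-0.044,0],0],[[0,0,0],[0.0222,-0.044,0],0],[[0,0,0],[0.0222,-0.044,0],0],[[0,0,0],[0.0222,-0.044,0],0],[[0,0,0],[0,0,0],0],[[0,0,0],[0,0,0],0],[[0,0,0],[0,0,0],0]])

```text
time: 19.05
ee_pos: [0.4718, -0.1506, 0.1862]
tcp_rot: [179.9, -0.0, 28.0]
wrist_force: [-1.2, -1.1, -0.1]
opening: 0.052
grasp_force: 32.2
```

Run:
```python
from h import *
o=get_obs();print(o["time"],o["ee_pos"],o["tcp_rot"],o["opening"],o["grasp_force"])
h=o["ee_pos"][2]+.0235
for n in("scene","side","wrist"):
    im,d=snap(n);P=cloud(n,d);P[d==0]=np.nan
    for c,r,z in((o["ee_pos"][:2],.027,h),(np.array([.472,-.15]),.031,.104)):
      try:print(n,*rim(P,c,r,z))
      except Exception as e:print("-")
print(toolshift([.472,-.15,.109]))
```

```text
19.05 [ 0.47180527 -0.1506351   0.18616566] [ 1.79940720e+02 -3.75458776e-02  2.79828648e+01] 0.05198392823968925 32.2121490718564
scene [ 0.47   -0.1539] 173 0.0046 [0.2074 0.2134]
scene [ 0.4712 -0.1525] 110 0.0011 [0.1019 0.1062]
side [ 0.4683 -0.1487] 146 0.0045 [0.2073 0.2135]
side [ 0.4711 -0.1494] 140 0.0012 [0.1011 0.1036]
wrist [ 0.4715 -0.1518] 3151 0.0039 [0.2071 0.2132]
wrist [ 0.4725 -0.1505] 570 0.0009 [0.1025 0.104 ]
[ 0.0009 -0.0007  0.0764]
```

>>> servo_tool(moves=[[[0,0,0],[0.0012,0,0.03],0],[[0,0,0],[0,0,0.02],0],[[0,0,0],[0,0,0.012],0],[[0,0,0],[0,0,0.008],0],[[0,0,0],[0,0,0.005],0],[[0,0,0],[0,0,0.003],0],[[0,0,0],[0,0,0],0]])

```text
time: 19.9
ee_pos: [0.4735, -0.1497, 0.1093]
tcp_rot: [179.9, -0.1, 28.0]
wrist_force: [-2.6, 1.9, 6.0]
opening: 0.0522
grasp_force: 32.8
```

>>> servo_tool(moves=[[[0,0,0],[0,0,0],100],[[0,0,0],[0,0,0],100],[[0,0,0],[0,0,0],100],[[0,0,0],[0,0,0],100],[[0,0,0],[0,0,0],100],[[0,0,0],[0,0,-0.03],100],[[0,0,0],[0,0,-0.05],100],[[0,0,0],[0,0,-0.03],100],[[0,0,0],[0,0,0],100],[[0,0,0],[0,0,0],100]])

```text
time: 20.9
ee_pos: [0.473, -0.1496, 0.2176]
tcp_rot: [180.0, -0.0, 28.0]
wrist_force: [-0.2, 1.3, -0.8]
opening: 0.0856
grasp_force: 0.0
```

Run:
```python
from h import *
o=get_obs();print(o["time"],o["ee_pos"],o["tcp_rot"],o["opening"])
for n in("scene","side","wrist"):
    im,d=snap(n,n+"6.png");P=cloud(n,d);P[d==0]=np.nan
    for c,r,z in((np.array([.473,-.15]),.027,.132),(np.array([.473,-.15]),.031,.104)):
      try:print(n,*rim(P,c,r,z))
      except Exception as e:print("-")
    G=P[(np.hypot(P[...,0]-.456,P[...,1]+.03)<.03)&(abs(P[...,2]-.063)<.004)]; print("grip top",len(G),np.median(G,0).round(4),G.min(0).round(4),G.max(0).round(4))
    for r in mark_of("keeper_grip",n)[:1]: print(r["score"],world(n,r["xyz"]).round(4))
```

```text
20.9 [ 0.47297209 -0.14955768  0.21764604] [ 1.79957678e+02 -4.37105241e-02  2.79984973e+01] 0.08561238901499142
scene [ 0.4705 -0.1513] 132 0.0011 [0.1301 0.1341]
scene [ 0.4711 -0.1524] 204 0.0032 [0.1028 0.1076]
grip top 49 [ 0.4555 -0.0328  0.0621] [ 0.4474 -0.0431  0.0592] [ 0.4638 -0.0227  0.0661]
0.6 [ 0.4559 -0.0317  0.0619]
side [ 0.4706 -0.1492] 121 0.0013 [0.1289 0.1312]
side [ 0.4709 -0.1534] 146 0.0028 [0.1023 0.1076]
grip top 38 [ 0.4556 -0.026   0.0625] [ 0.4477 -0.0374  0.0592] [ 0.4632 -0.0194  0.0637]
0.62 [ 0.454  -0.029   0.0658]
wrist [ 0.4726 -0.1493] 812 0.0008 [0.1307 0.1323]
wrist [ 0.4747 -0.1496] 745 0.0027 [0.1029 0.1076]
grip top 306 [ 0.4581 -0.0312  0.0631] [ 0.4489 -0.0422  0.0592] [ 0.4651 -0.0196  0.0652]
0.75 [ 0.458  -0.0261  0.065 ]
```

View pics/wrist6.png

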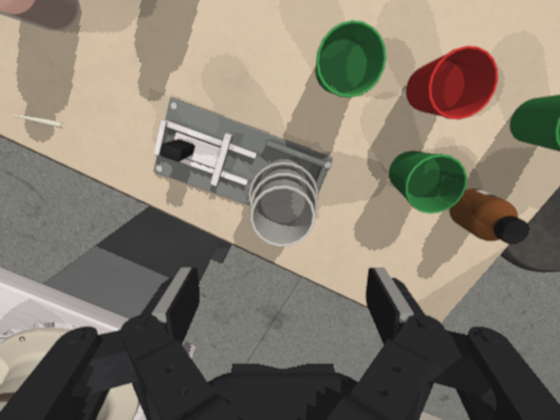

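The nest is complete: the wrist view shows concentric rims at about (283,210) and the small rim is at 132 mm. The keeper grip at (177,150) is about 40 mm short of home. I'll go behind it with shut fingers and push.

>>> servo_tool(moves=[[[0,0,-8.5],[0,0,0],0],[[0,0,-8.5],[0,0,0],0],[[0,0,-8.5],[0,0,0],0],[[0,0,-8.5],[0,0,0],0],[[0,0,-8.5],[0,0,0],0],[[0,0,-8.5],[0,0,0],0],[[0,0,-8.5],[0,0,0],0],[[0,0,-8.5],[0,0,0],0],[[0,0,-2],[0.0384,0,0],0],[[0,0,0],[0.0384,0,0],0],[[0,0,0],[0.0384,0,0],0],[[0,0,0],[0.0384,0,0],0]])

```text
time: 22.4
ee_pos: [0.452, 0.0041, 0.2169]
tcp_rot: [-180.0, -0.0, 98.0]
wrist_force: [1.1, -0.1, 0.3]
opening: -0.0
grasp_force: 0.0
```

>>> servo_tool(moves=[[[0,0,0],[0,0,0.02],0],[[0,0,0],[0,0,0.04],0],[[0,0,0],[0,0,0.04],0],[[0,0,0],[0,0,0.04],0],[[0,0,0],[0,0,0.025],0],[[0,0,0],[0,0,0.013],0],[[0,0,0],[0,0,0],0],[[0,0,0],[0,0,0],0]])

```text
time: 23.2
ee_pos: [0.4531, 0.0028, 0.0403]
tcp_rot: [179.9, 0.0, 98.0]
wrist_force: [1.0, -0.7, 0.0]
opening: 0.0
grasp_force: 0.0
```

Run:
```python
from h import *
o=get_obs();print(o["time"],o["ee_pos"],o["tcp_rot"],o["opening"],o["wrist_force"])
t=[]
for n in("scene","side","wrist"):
    im,d=snap(n);p=pix(n,[.455,-.02,.05]);k=60;t.append(cv2.resize(im[max(p[1]-k,0):p[1]+k,max(p[0]-k,0):p[0]+k],(260,260)))
cv2.imwrite("pics/c7.png",np.hstack(t)[:,:,::-1])
```

```text
23.2 [0.45312395 0.0028211  0.04034447] [1.79941160e+02 7.20407875e-03 9.79982257e+01] 1.7135892123507258e-05 [ 1.02338467 -0.68887829  0.00236507]
```

View pics/c7.png

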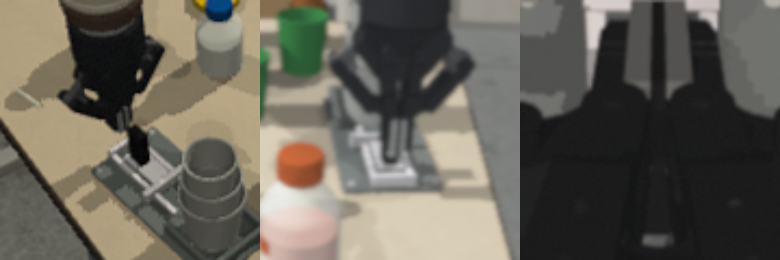

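The shut fingers stand right behind the grip. Pushing now.

>>> servo_tool(moves=[[[0,0,0],[-0.006,0,0],0],[[0,0,0],[-0.006,0,0],0],[[0,0,0],[-0.006,0,0],0],[[0,0,0],[-0.006,0,0],0],[[0,0,0],[-0.006,0,0],0],[[0,0,0],[-0.006,0,0],0],[[0,0,0],[-0.005,0,0],0],[[0,0,0],[-0.004,0,0],0],[[0,0,0],[-0.003,0,0],0],[[0,0,0],[0,0,0],0]])

```text
time: 24.35
ee_pos: [0.4592, -0.0452, 0.0392]
tcp_rot: [-180.0, 0.0, 98.0]
wrist_force: [0.3, 0.6, -0.2]
opening: 0.0
grasp_force: 0.0
```

>>> servo_tool(moves=[[[0,0,0],[-0.002,0,0],0],[[0,0,0],[-0.002,0,0],0],[[0,0,0],[0,0,0],0]])

```text
time: 24.65
ee_pos: [0.4597, -0.0488, 0.0392]
tcp_rot: [-180.0, 0.0, 98.0]
wrist_force: [-0.1, -0.4, -0.2]
opening: -0.0003
grasp_force: 0.1
```

>>> servo_tool(moves=[[[0,0,0],[-0.002,0,0],0],[[0,0,0],[-0.002,0,0],0],[[0,0,0],[0,0,0],0]])

```text
time: 24.95
ee_pos: [0.46, -0.0509, 0.0392]
tcp_rot: [-180.0, -0.3, 98.1]
wrist_force: [-2.8, 14.5, 2.8]
opening: 0.0001
grasp_force: 6.7
```

>>> servo_tool(moves=[[[0,0,0],[-0.002,0,0],0],[[0,0,0],[-0.001,0,0],0],[[0,0,0],[0,0,0],0]])

```text
time: 25.25
ee_pos: [0.4601, -0.0512, 0.0393]
tcp_rot: [180.0, -0.6, 98.2]
wrist_force: [-4.9, 30.3, 5.3]
opening: 0.0
grasp_force: 15.3
```

Run:
```python
from h import *
o=get_obs();print(o["time"],o["ee_pos"],o["wrist_force"])
for n in("scene","side"):
    im,d=snap(n);P=cloud(n,d);P[d==0]=np.nan
    print(n,*rim(P,np.array([.473,-.15]),.027,.132))
    for t in("keeper_grip","bay"):
      for r in mark_of(t,n)[:1]: print(t,r["score"],world(n,r["xyz"]).round(4))
```

```text
25.25 [ 0.46006195 -0.05119364  0.03932361] [-4.89293792 30.29305647  5.32345961]
scene [ 0.4705 -0.1512] 135 0.0012 [0.1299 0.1332]
keeper_grip 0.5 [ 0.463  -0.0771  0.065 ]
bay 0.8 [ 0.4723 -0.1558  0.0024]
  ret = _var(a, axis=axis, dtype=dtype, out=out, ddof=ddof,
  arrmean = um.true_divide(arrmean, div, out=arrmean,
  ret = ret.dtype.type(ret / rcount)
Traceback (most recent call last):
  File "h.py", line 23, in rim
    return s.x.round(4),len(Q),round(float(np.std(f(s.x))),4),np.percentile(Q[:,2],[50,98]).round(4)
                                                              ~~~~~~~~~~~~~^^^^^^^^^^^^^^^^
IndexError: index -1 is out of bounds for axis 0 with size 0
```

The keeper hit a hard stop where expected, at 30 N. I'll back off, rise, and check.

>>> servo_tool(moves=[[[0,0,0],[0.01,0,0],0],[[0,0,0],[0.03,0,0],0],[[0,0,0],[0.02,0,-0.03],0],[[0,0,0],[0,0,-0.05],0],[[0,0,0],[0,0,-0.05],0],[[0,0,0],[0,0,-0.05],0],[[0,0,0],[0,0,0],0],[[0,0,0],[0,0,0],0]])

```text
time: 26.25
ee_pos: [0.4532, 0.0037, 0.2204]
tcp_rot: [179.9, 0.0, 98.0]
wrist_force: [0.4, 0.6, -0.7]
opening: 0.0003
grasp_force: 0.0
```

Run:
```python
from h import *
o=get_obs();print(o["time"],o["ee_pos"],o["wrist_force"])
t=[]
for n in("scene","side","wrist"):
    im,d=snap(n);P=cloud(n,d);P[d==0]=np.nan
    for r,z in((.027,.132),(.031,.104),(.035,.076)):
      try:print(n,*rim(P,np.array([.473,-.15]),r,z))
      except Exception:print(n,"-")
    G=P[(np.hypot(P[...,0]-.462,P[...,1]+.073)<.025)&(abs(P[...,2]-.062)<.003)]; print("grip top",len(G),np.median(G,0).round(4) if len(G) else"")
    p=pix(n,[.465,-.11,.05]);k=65;c=im[max(p[1]-k,0):p[1]+k,max(p[0]-k,0):p[0]+k]
    t.append(cv2.resize(c,(260,260)) if c.size else np.zeros((260,260,3),np.uint8))
cv2.imwrite("pics/c8.png",np.hstack(t)[:,:,::-1])
```

```text
26.25 [0.45317142 0.0036556  0.22037602] [ 0.38253816  0.63507284 -0.74534097]
scene [ 0.4704 -0.1515] 131 0.0011 [0.13  0.134]
scene [ 0.4713 -0.1524] 207 0.0032 [0.1024 0.1075]
scene [ 0.4729 -0.1489] 143 0.003 [0.074 0.079]
grip top 44 [ 0.4609 -0.0753  0.062 ]
side [ 0.4705 -0.1487] 120 0.0013 [0.1289 0.1311]
side [ 0.4709 -0.1529] 142 0.0029 [0.1025 0.1077]
side [ 0.4716 -0.1538] 173 0.0037 [0.0744 0.0798]
grip top 36 [ 0.4614 -0.0686  0.062 ]
wrist [ 0.4697 -0.1486] 41 0.0008 [0.129  0.1308]
wrist [ 0.4695 -0.1415] 78 0.0006 [0.1037 0.1078]
wrist -
grip top 74 [ 0.461  -0.0636  0.0618]
  ret = _var(a, axis=axis, dtype=dtype, out=out, ddof=ddof,
  arrmean = um.true_divide(arrmean, div, out=arrmean,
  ret = ret.dtype.type(ret / rcount)
```

View pics/c8.png

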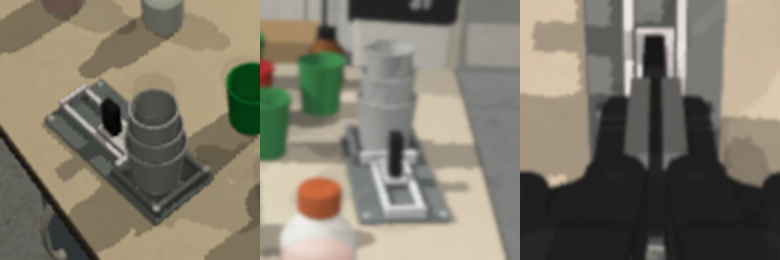

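The stack is upright in the bay and didn't move during the push. The crossbar is against the bay, with the grip about 80 mm from the bay centre, and the arm is clear. Handing in.

```bash
python3 -c "
from workcell import *
print(job_done())"
```

```text
the job is handed in; nothing more can be done
None
```

I put the three steel cups away as one upright nested stack in the bay, slid the keeper to its stop with no movement of the nest, and handed the job in at about 26 s; the verdict was not shown to me.

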